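# Right the toppled charging stand and draw the cassette by its side catches

## Task

The charging stand has been knocked over with its battery cassette still clipped in. Stand it back up on its foot, then pinch the cassette's two opposed side catches together between the fingers, draw the cassette up out of the stand and finish while holding it in the air by the pinched catches, at least 10 cm higher than it sat. Leave the stand upright on the bench and the other things where they are.

Things in the scene. Friction and masses are not known exactly. Their poses are not given: they have to be found in the camera images.
- stand_centre (a point): Toppled loose charging stand, 0.6 kg, mostly its foot: grey socket 48 x 56 mm (x, y) on a dark steel foot plate 76 x 110 x 10 mm, 72 mm high in all. Point on its axis 36 mm above the foot's underside; z points from foot to mouth (up when upright). It lies mouth to the robot's left, +y (within 45 deg), z about 10 deg below level, on the foot's +x edge and the cassette head.
- stand_foot (a point): Centre of the underside of the stand's foot (on the bench when upright), axes as the stand's. The socket's 56 mm wide sides (y = -28, +28 mm) are bare from 12 to 70 mm above this point and can be gripped there. Bottom-heavy: tipped up from lying, it drops upright by itself once its z axis is within about 55 deg of vertical.
- cassette_centre (a point): Black battery cassette, 100 mm long, 0.15 kg, loose, clipped in the stand. Its centre, 50 mm above its underside; axes as the stand's. The lower part, 36 x 44 mm, sits 58 mm deep in the socket, 1 mm play a side; the head, 40 x 50 mm (x, y), 38 mm high, sticks out. A tooth on each catch holds it: pulled without pinching both, the stand comes along.
- cassette_pinch (a point): Midway between the cassette's two catch buttons, on its axis, 83 mm above its underside (97 mm above the bench when the stand is upright); axes as the cassette's. The grey ribbed buttons, 18 mm wide, 22 mm high, stand out 5 mm from the head on +y and -y: 60 mm over both when free, 50 mm (flush with the head) when pressed.
- catch_a (a joint): Catch on the cassette's +y side: 0 free, 0.0052 m pressed in fully; the tooth lets go at 0.003 to 0.004. Spring, 3 N free to 11 N fully pressed.
- catch_b (a joint): Catch on the cassette's -y side: same values and spring as catch_a.
- hub: Bystander: machined steel hub flange, 70 mm across, 35 mm high; origin at the centre of its underside.
- stapler: Bystander: blue desk stapler standing on its base, 36 x 134 mm (x, y), 48 mm high; origin at the centre of its underside.
- note_block: Bystander: yellow block of notes lying flat, 76 x 76 x 30 mm; origin at the centre of its underside.
- glue_stick: Bystander: glue stick standing upright, 27 mm across, 92 mm high; origin at the centre of its underside.
Mind the look-alikes: they are no part of the job. Leave any red look-alike of the part that bears stand_centre alone.

How it is judged:
By the outcome, as a careful person would: the job done as asked, in the order asked, and still so for the second after the job is handed in, while the arm keeps its last pose, push and grip.
It also fails if it takes over 48 s, if anything falls off the work surface, if the arm or the gripper's body presses on something with over 40 N, if the wrist force passes 120 N, or if a joint passes its speed limit or range.

## Robot

A 6-joint arm with a two-finger parallel gripper is mounted at the origin on a cart in front of the work surface, level with it; the furniture and walls round the work are solid. World frame = base frame: x ahead of the robot, y to its left, z up, the work surface at z = 0. Lengths are in m, angles in degrees, forces in N, time in s.
With the tool pointing down it reaches from about 0.3 to 0.75 m from the base axis. Payload 8.5 kg.
Tool frame: the origin (TCP) lies between the finger pads; the fingertips stand 25 mm ahead of it and the grasp point (between the pads) lies 6 mm ahead of it; x points along the fingers, y is the direction in which the jaws open and shut, and the axes are right-handed (so a half turn about x gives the same grasp; the last joint's range is limited). The gripper opens to 85 mm and grips with 20 to 120 N. Pads are 22 mm wide; open, the fingers measure 114 mm over their backs; the gripper's body (76 mm by 85 mm) begins 54 mm behind the grasp point. The pads swing forward as they close: fully open they stand 13 mm farther back than shut.
Start: joints at [-87.279, 21.807, 74.336, -0, 83.858, -12.336], TCP at [0.143, -0.531, 0.256] pointing down, gripper open.
Joint ranges: [-178.18, 178.18], [-50.72, 133.34], [12.68, 142.11], [-81.47, 261.47], [9.98, 163.14], [-165.26, 165.26]. Speed limits (degrees/s): [136.94, 136.94, 180, 180, 180, 180].

## Interface

Orientations are given as a 3x3 rotation matrix whose columns are the frame's x, y, z axes.
In Python, from rig import sensors, get_image, workorder gives the robot as it stands.
- The arm moves only by the tool arm_command, never from a script. Its argument "plan" is a list that holds one entry, the list of rows, each a list of 6 numbers: the shift along the tool's x, y, z in units of 25 mm (1.0 is 25 mm), then the turn, a rotation vector about the tool's x, y, z in units of 6 degrees (1.0 is 6 degrees). In form: [[[dx, dy, dz, ax, ay, az], ...]]. A call has 1 to 10 rows; each row is the pose to reach, as a shift and turn from the pose commanded when the call began, along the tool's axes at that moment; what a row does not reach only later rows make up. A row lasts 1/10 s, in which the tool goes at most 50 mm and 8.59 degrees, less where a joint would pass 70% of its speed; a pose out of reach is approached as far as the arm can. A call with a gripper value outside its range is refused whole. "jaw" is the closure, from 0 (fully open) to 1 (shut), set as the call begins (left out, the last holds). The fingers move at their own pace and stop on an object; "newtons" is the grip in N (left out, the last holds). Time passes only in rows, so rows that repeat a pose let the fingers close. It gives the time, the measured TCP pose, the force and the opening at its end, in the units of the state.
- sensors.observe(): the state, without advancing time (a new reading comes with each control period).
- get_image(name): name is "scene" or "top"; returns a dict with "img" (400x640x3 uint8, red, green, blue), "fx", "fy", "cx", "cy" (pixels), "T" (4x4, takes a point from camera to world coordinates). Camera axes: x right, y up, looking along -z (the intrinsics and any distortion apply to the point x, -y, -z); pixel columns grow to the right and rows downward; lengths in m; the calibration is good to about 2 mm. A picture is of the moment at which its call begins. There is no depth.
- workorder.close_job(): hands the job in, once; it reports no verdict.
The state is a dict: "time_s": time; "q": joint angles; "qvel": joint speeds; "joint_efforts": joint torques, N m; "position": TCP position; "tool_rot": TCP orientation; "ft_force": force on the tool from outside, world axes, zero at the start; "wrist_torque": the same for the moment, N m; "grip_width": finger opening in m.
Only numpy, scipy, OpenCV 4.12 (cv2) and the standard library are available. Lean on these libraries where they do the work, as an engineer would, in place of code of your own. Each camera call takes 0.05 s, during which the arm holds its last target. There are 200 camera calls.

## Working session

There is one attempt and no reset: what is moved stays moved. The work goes in short steps, Python scripts to look and compute and a tool call to move; the robot and the scene stay as the last step left them, time stands still between calls to the robot, and variables do not carry over. Pictures are saved under pics/ and viewed, about 8 in all and at most 12, crops included, and the job is handed in when it is done.

Besides the shell and the picture viewer there is one more tool, called after "Call:" as name([rows], argument=value, ...), one row to a line, values as JSON. arm_command: Moves the arm, as the interface text tells. Its arguments: {"type":"object","properties":{"plan":{"type":"array","items":{"type":"array","items":{"type":"array","items":{"type":"number"}}}},"jaw":{"type":"number"},"newtons":{"type":"number"}},"required":["plan"]}

```bash
mkdir -p pics && ls
python3 - <<'E'
from rig import sensors,get_image
import cv2,numpy as np
for n in("scene","top"):
    d=get_image(n);cv2.imwrite(f"pics/{n}0.png",d["img"][:,:,::-1]);print(n,{k:d[k] for k in d if k!="img"})
print(sensors.observe())
E
```

```text
pics
scene {'fx': 488.05160878868367, 'fy': 488.05160878868367, 'cx': 324.0401057791569, 'cy': 186.96974394798522, 'T': array([[-0.62924375,  0.40025616, -0.66621866, -0.41611588],
       [-0.77707489, -0.33986504,  0.52976067,  0.57076118],
       [-0.01438446,  0.85105039,  0.52488696,  0.83381379],
       [ 0.        ,  0.        ,  0.        ,  1.        ]])}
top {'fx': 432.7078778856085, 'fy': 432.7078778856085, 'cx': 312.5757252022779, 'cy': 202.59233761047943, 'T': array([[ 0.09811922,  0.96842059, -0.22920337,  0.27201197],
       [-0.9951622 ,  0.09663286, -0.01772788, -0.19226911],
       [ 0.00498053,  0.22983398,  0.97321711,  1.2510078 ],
       [ 0.        ,  0.        ,  0.        ,  1.        ]])}
{'time_s': 0.1, 'q': array([-8.72786469e+01,  2.18379400e+01,  7.43797109e+01, -2.83831253e-04,
        8.38562134e+01, -1.23369477e+01]), 'qvel': array([-0.07674133, -0.15638949, -0.10247564,  0.05428789, -0.10033162,
        0.00196431]), 'joint_efforts': array([ 6.01136737e-03, -4.49219441e+01, -2.31652576e+01, -2.25610268e-05,
        3.68986701e-03, -1.59473245e-06]), 'position': array([ 0.14286589, -0.53088872,  0.25577001]), 'tool_rot': array([[-6.61281736e-05,  2.59802253e-01, -9.65661838e-01],
       [ 1.28748764e-03, -9.65661017e-01, -2.59802121e-01],
       [-9.99999169e-01, -1.26045792e-03, -2.70634791e-04]]), 'ft_force': array([ 0.19003686,  0.32533973, -0.32197914]), 'wrist_torque': array([ 0.0192449 , -0.02403939,  0.01881381]), 'grip_width': 0.08526619001118946}
```

View pics/scene0.png

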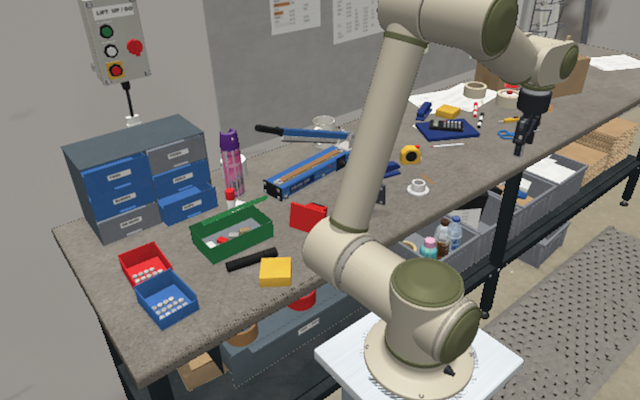

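View pics/top0.png

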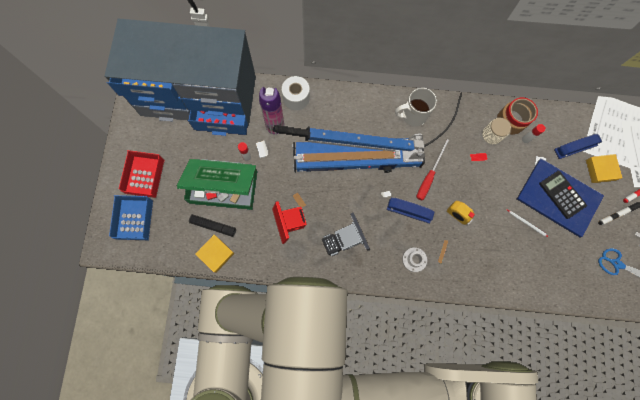

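The top view shows the grey stand with its black cassette at about (345,238), foot plate at (358,232), head at (331,243). The red look-alike is at (290,222). The grey one with its mouth towards +y fits. I'll confirm that in a crop.

```bash
cat > h.py <<'E'
import numpy as np,cv2
from rig import sensors,get_image
def ray(d,u,v):
    T=d["T"];r=T[:3,:3]@np.array([(u-d["cx"])/d["fx"],-(v-d["cy"])/d["fy"],-1]);return T[:3,3],r
def onz(d,u,v,z):
    o,r=ray(d,u,v);return o+r*(z-o[2])/r[2]
def proj(d,p):
    T=d["T"];c=T[:3,:3].T@(np.asarray(p)-T[:3,3]);return np.array([d["cx"]+d["fx"]*c[0]/-c[2],d["cy"]+d["fy"]*c[1]/c[2]])
E
python3 - <<'E'
from h import *
d=get_image("top")
c=d["img"][200:270,305:385,::-1];cv2.imwrite("pics/c1.png",cv2.resize(c,None,fx=8,fy=8,interpolation=cv2.INTER_CUBIC))
for u,v in[(358,232),(331,243),(290,222),(461,211),(410,210),(415,260),(387,194),(443,251)]: print(u,v,onz(d,u,v,.03).round(3))
E
```

```text
358 232 [ 0.487 -0.308  0.03 ]
331 243 [ 0.448 -0.234  0.03 ]
290 222 [ 0.496 -0.111  0.03 ]
461 211 [ 0.577 -0.599  0.03 ]
410 210 [ 0.566 -0.452  0.03 ]
415 260 [ 0.423 -0.473  0.03 ]
387 194 [ 0.607 -0.383  0.03 ]
443 251 [ 0.456 -0.551  0.03 ]
```

View pics/c1.png

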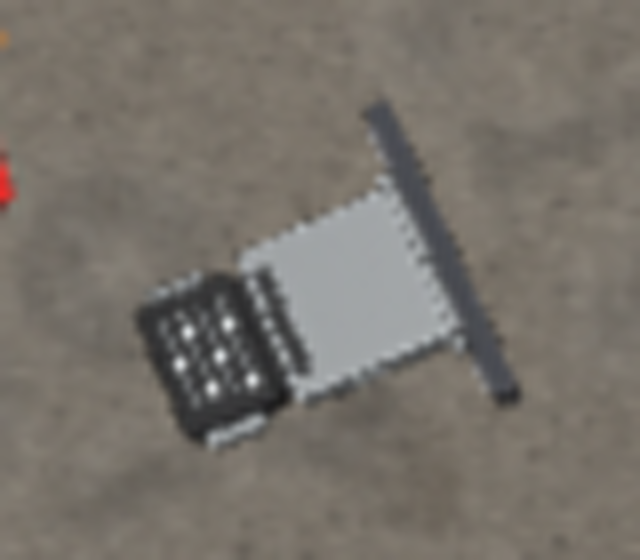

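The crop confirms the grey stand. Plate top-edge ends are at crop (380,105) and (508,395), the cassette head centre is near (215,355), and both grey buttons show. Next I compute its pose and the pre-grasp.

```bash
cat >> h.py <<'E'
from scipy.spatial.transform import Rotation as R
def delta(p,Rt):
    s=sensors.observe();R0=np.array(s["tool_rot"]);d=R0.T@(np.asarray(p)-s["position"])/.025
    w=R.from_matrix(R0.T@Rt).as_rotvec(degrees=True)/6
    print("t",round(s["time_s"],2),"row",d.round(2).tolist(),w.round(2).tolist(),"mm",np.linalg.norm(d)*25,"deg",np.linalg.norm(w)*6)
E
python3 - <<'E'
from h import *
d=get_image("top")
f=lambda u,v,z:onz(d,305+(u+.5)/8-.5,200+(v+.5)/8-.5,z)
a,b=f(380,105,.076),f(508,395,.076);print(a,b,np.linalg.norm(a-b))
m=(a+b)/2;hd=f(215,355,.042);print(m,hd,np.linalg.norm((hd-m)[:2]))
S=.1736
q=[f(u,v,.0628-z*S) for u,v,z in[(240,262,.072),(385,185,.01),(460,330,.01),(300,398,.072)]]
print(np.round(q,4)); h=(q[0]+q[3]-q[1]-q[2])[:2]; print(np.degrees(np.arctan2(h[1],h[0])), np.linalg.norm(h)/2,[np.linalg.norm((q[i]-q[j])[:2]) for i,j in((0,3),(1,2))])
e=(b-a)[:2];print("plate h az",np.degrees(np.arctan2(e[1],e[0]))+180-0, np.degrees(np.arctan2(e[0],-e[1])))
E
```

```text
[ 0.53096581 -0.28277421  0.076     ] [ 0.43469306 -0.33394137  0.076     ] 0.10902532301426761
[ 0.48282943 -0.30835779  0.076     ] [ 0.44328227 -0.23465846  0.042     ] 0.08363951743600347
[[ 0.4756 -0.2402  0.0503]
 [ 0.5059 -0.2879  0.0611]
 [ 0.4576 -0.3176  0.0611]
 [ 0.4301 -0.2651  0.0503]]
120.00659999154696 0.05785694579492636 [np.float64(0.0519256804658282), np.float64(0.056745286822680596)]
plate h az 27.98980905468821 -62.01019094531179
```

Call:
arm_command([
  [[0.5, -1.6, -3.65, 3, 0, 0], [1, -3.2, -7.3, 6, 0, 0], [1.5, -4.8, -10.9, 9, 0, 0], [2, -6.4, -14.6, 12.8, 0, 0], [2, -6.4, -14.6, 12.8, 0, 0], [2, -6.4, -14.6, 12.8, 0, 0]],
], jaw=0, newtons=50)

```text
time_s: 0.8
position: [0.3569, -0.3599, 0.2219]
tool_rot: [[0.0, -0.536, -0.844], [0.0, -0.844, 0.536], [-1.0, -0.0, -0.0]]
ft_force: [0.1, -0.8, 0.2]
grip_width: 0.0855
```

```bash
cat >> h.py <<'E'
import json,os
def log():
    s=sensors.observe();L=json.load(open("log.json")) if os.path.exists("log.json") else []
    L.append([list(map(float,s["q"])),list(map(float,s["position"])),np.array(s["tool_rot"]).tolist()]);json.dump(L,open("log.json","w"));return s
E
python3 -c "
import json
json.dump([[[-87.2786469,21.83794,74.3797109,-2.8e-4,83.8562134,-12.3369477],[.14286589,-.53088872,.25577001],[[-6.6128e-5,.259802253,-.965661838],[1.28748764e-3,-.965661017,-.259802121],[-.999999169,-1.26e-3,-2.706e-4]]]],open('log.json','w'))
from h import *;s=log();print(s['time_s'],s['q'].round(2),s['position'],s['tool_rot'].round(3),s['ft_force'])"
```

```text
0.8 [-58.64  19.19  84.47   0.    76.34  63.78] [ 0.35693907 -0.3598694   0.22193766] [[ 0.    -0.536 -0.844]
 [ 0.    -0.844  0.536]
 [-1.    -0.    -0.   ]] [ 0.08802843 -0.75651143  0.16222791]
```

```bash
cat >> h.py <<'E'
hz=np.array([np.cos(np.radians(118.2)),np.sin(np.radians(118.2)),0]);Z=np.array([0,0,1.])
def tool(xt,y): # y sign ref
    z=np.cross(xt,y);return np.c_[xt,y,z]
G0=np.array([.4701,-.2843,.0323]);ys=np.cross(hz,-Z)
a=np.radians(30);xt=-np.cos(a)*Z-np.sin(a)*hz
RG=tool(xt,ys)
E
python3 - <<'E'
from h import *
delta(G0-.106*xt,RG)
E
```

```text
t 0.8 row [3.91, -6.02, -0.35] [4.78, 4.89, 1.28] mm 179.69105386892878 deg 41.74955656446436
```

Call:
arm_command([
  [[1.5, -3, -0.2, 2.4, 2.4, 0.6], [2.8, -6, -0.35, 4.78, 4.89, 1.28], [3.91, -6.02, -0.35, 4.78, 4.89, 1.28], [3.91, -6.02, -0.35, 4.78, 4.89, 1.28], [3.91, -6.02, -0.35, 4.78, 4.89, 1.28], [3.91, -6.02, -0.35, 4.78, 4.89, 1.28]],
])

```text
time_s: 1.4
position: [0.4422, -0.2389, 0.1242]
tool_rot: [[0.23, -0.872, -0.431], [-0.428, -0.489, 0.76], [-0.874, 0.009, -0.486]]
ft_force: [0.3, -1.3, 0.1]
grip_width: 0.0851
```

Run:
```python
from h import *
s=log();print(s['time_s'],s['q'].round(2),s['position'].round(4))
delta(G0-.106*xt,RG);delta(G0-.006*xt,RG)
d=get_image("top");cv2.imwrite("pics/t2.png",cv2.resize(d["img"][180:290,280:400,::-1],None,fx=5,fy=5,interpolation=cv2.INTER_CUBIC))
# fit kinematics
from scipy.optimize import least_squares
L=json.load(open("log.json"))
def fk(q,p):
    d1,a1,off,a2,a3,d4,e5,d6=p
    Rz=lambda t:R.from_euler('z',t,degrees=True).as_matrix();Ry=lambda t:R.from_euler('y',t,degrees=True).as_matrix()
    A=Rz(q[0]);P=A@[a1,off,d1];A=A@Ry(q[1]);P=P+A@[0,0,a2];A=A@Ry(q[2]);P=P+A@[a3,0,d4]
    A=A@Rz(q[3])@Ry(q[4]);P=P+A@[e5,0,d6];A=A@Rz(q[5]);return P,A
res=lambda p:np.concatenate([fk(l[0],p)[0]-l[1] for l in L])
r=least_squares(res,[.2,0,.1,.4,0,.4,0,.2]);print(r.x.round(4),np.abs(r.fun).max())
for l in L: print((fk(l[0],r.x)[1].T@np.array(l[2])).round(3).tolist())
```

```text
1.4 [-36.27  21.03 108.86 -28.19  26.22 137.14] [ 0.4422 -0.2389  0.1242]
t 1.4 row [0.01, -0.13, -0.01] [0.2, 0.16, 0.01] mm 3.184996090964684 deg 1.5163143941220811
t 1.4 row [4.01, -0.12, -0.07] [0.2, 0.16, 0.01] mm 100.25297586614725 deg 1.5163143941220811
[0.1301 0.     0.1175 0.5371 0.103  0.3508 0.     0.2325] 5.57598586747865e-09
[[0.0, -1.0, -0.0], [-0.0, 0.0, -1.0], [1.0, -0.0, -0.0]]
[[0.0, -1.0, -0.0], [-0.0, 0.0, -1.0], [1.0, 0.0, -0.0]]
[[0.0, -1.0, -0.0], [0.0, 0.0, -1.0], [1.0, 0.0, -0.0]]
```

View pics/t2.png

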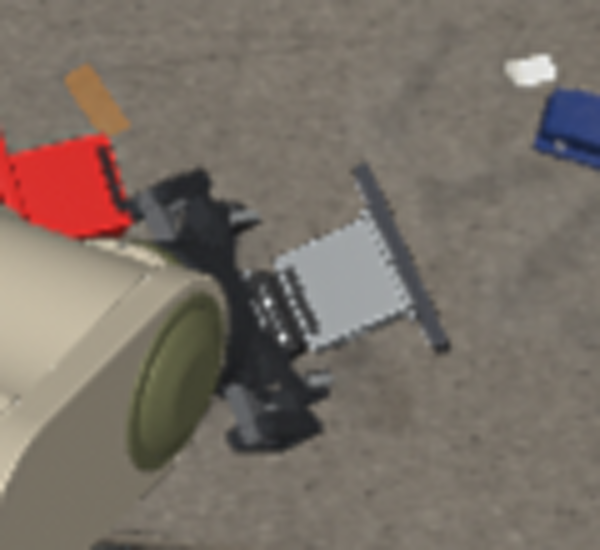

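The head is over the mouth end and aligned with the stand axis, clear of the red look-alike. The kinematic fit is exact, so I can check the tip-up path by inverse kinematics for both half-turn grasps and several final headings.

```bash
cat >> h.py <<'E'
from scipy.optimize import least_squares
KP=[.1301,0,.1175,.5371,.103,.3508,0,.2325];CT=np.array([[0,-1,0],[0,0,-1],[1,0,0.]])
def fk(q,p=KP):
    d1,a1,off,a2,a3,d4,e5,d6=p
    Rz=lambda t:R.from_euler('z',t,degrees=True).as_matrix();Ry=lambda t:R.from_euler('y',t,degrees=True).as_matrix()
    A=Rz(q[0]);P=A@[a1,off,d1];A=A@Ry(q[1]);P=P+A@[0,0,a2];A=A@Ry(q[2]);P=P+A@[a3,0,d4]
    A=A@Rz(q[3])@Ry(q[4]);P=P+A@[e5,0,d6];A=A@Rz(q[5]);return P,A@CT
LO=np.array([-178.18,-50.72,12.68,-81.47,9.98,-165.26]);HI=np.array([178.18,133.34,142.11,261.47,163.14,165.26])
def ik(P,Rt,q0):
    def f(q):
        p,A=fk(q);return np.r_[(p-P)*10,R.from_matrix(A.T@Rt).as_rotvec()]
    r=least_squares(f,np.clip(q0,LO+.01,HI-.01),bounds=(LO,HI));return r.x,np.abs(r.fun).max()
E
python3 - <<'E'
from h import *
q0=np.array(sensors.observe()["q"]);rng=np.random.default_rng(0)
for flip in(1,-1):
  Rg=tool(xt,flip*ys);P=G0-.006*xt
  sols=[]
  for k in range(25):
    q,e=ik(P,Rg,rng.uniform(LO,HI))
    if e<1e-4 and not any(np.abs(q-s).max()<1 for s in sols): sols.append(q)
  for qs in sols:
    print("flip",flip,"grasp",qs.round(0))
    for dphi in(0,-30,-60,-90,-120):
      q=qs;bad=0;mx=0;marg=99
      for i in range(1,23):
        t=i/22;a=np.radians(30-110*t);W=R.from_euler('z',dphi*t,degrees=True).as_matrix()
        x=W@(-np.cos(a)*Z-np.sin(a)*hz);g=G0+[0,0,.07*min(1,4*t)]
        qn,e=ik(g-.006*x,tool(x,flip*(W@ys)),q);bad=max(bad,e);mx=max(mx,np.abs(qn-q).max());q=qn
        marg=min(marg,np.minimum(q-LO,HI-q).min())
      print("  dphi",dphi,"err %.3f step %.0f marg %.1f"%(bad,mx,marg),q.round(0))
E
```

```text
flip 1 grasp [-39.  34. 108. -48.  16. 157.]
  dphi 0 err 0.000 step 23 marg 12.2 [-49.  62.  52.  21. 144. 110.]
  dphi -30 err 0.000 step 21 marg 12.8 [-58.  57.  67.  43. 126. 125.]
  dphi -60 err 0.000 step 20 marg 13.5 [-66.  51.  86.  58. 105. 126.]
  dphi -90 err 0.000 step 19 marg 14.1 [-71.  46. 106.  78.  85. 118.]
  dphi -120 err 0.000 step 18 marg 14.8 [-69.  45. 124. 111.  76. 100.]
flip -1 grasp [-39.  34. 108. -48.  16. -23.]
  dphi 0 err 0.000 step 23 marg 12.2 [-49.  62.  52.  21. 144. -70.]
  dphi -30 err 0.000 step 21 marg 12.8 [-58.  57.  67.  43. 126. -55.]
  dphi -60 err 0.000 step 20 marg 13.5 [-66.  51.  86.  58. 105. -54.]
  dphi -90 err 0.000 step 19 marg 14.1 [-71.  46. 106.  78.  85. -62.]
  dphi -120 err 0.000 step 18 marg 14.8 [-69.  45. 124. 111.  76. -80.]
```

Call:
arm_command([
  [[0, -0.12, -0.07, 0.2, 0.16, 0], [1, -0.12, -0.07, 0.2, 0.16, 0], [2, -0.12, -0.07, 0.2, 0.16, 0], [3, -0.12, -0.07, 0.2, 0.16, 0], [3.5, -0.12, -0.07, 0.2, 0.16, 0], [4, -0.12, -0.07, 0.2, 0.16, 0], [4, -0.12, -0.07, 0.2, 0.16, 0], [4, -0.12, -0.07, 0.2, 0.16, 0]],
])

```text
time_s: 2.25
position: [0.468, -0.2832, 0.0387]
tool_rot: [[0.235, -0.881, -0.411], [-0.44, -0.473, 0.763], [-0.866, 0.001, -0.499]]
ft_force: [0.3, 1.3, -0.4]
grip_width: 0.0854
```

Run:
```python
from h import *
s=log();print(s['time_s'],s['q'].round(2),s['position'].round(4),s['ft_force'])
delta(G0-.006*xt,RG)
```

```text
2.25 [-38.73  33.47 107.77 -46.8   15.63 155.91] [ 0.468  -0.2832  0.0387] [ 0.29254058  1.25498757 -0.38471163]
t 2.25 row [0.02, -0.05, 0.06] [0.01, 0.01, -0.01] mm 2.0637896376956615 deg 0.09824505132489927
```

No contact and on target. I close on the socket.

Call:
arm_command([
  [[0, -0.05, 0.05, 0, 0, 0], [0, -0.05, 0.05, 0, 0, 0], [0, -0.05, 0.05, 0, 0, 0], [0, -0.05, 0.05, 0, 0, 0], [0, -0.05, 0.05, 0, 0, 0], [0, -0.05, 0.05, 0, 0, 0], [0, -0.05, 0.05, 0, 0, 0], [0, -0.05, 0.05, 0, 0, 0]],
], jaw=1, newtons=60)

```text
time_s: 3.05
position: [0.4689, -0.2813, 0.0385]
tool_rot: [[0.237, -0.881, -0.41], [-0.441, -0.473, 0.763], [-0.866, -0.0, -0.501]]
ft_force: [-1.8, 2.8, 6.0]
grip_width: 0.0555
```

Run:
```python
from h import *
s=log();print(s['time_s'],s['position'].round(4),s['ft_force'],s['grip_width'])
x=np.array(s['tool_rot'])[:,0]
# lift 90mm, then waypoints rotate 110deg & yaw -90
G=s['position']+.006*x
R0=np.array(s['tool_rot']);q=s['q']
for i in range(0,12):
    t=i/11;W=R.from_euler('z',-90*t,degrees=True).as_matrix()@R.from_rotvec(-110*t*R0[:,1]*1,degrees=True).as_matrix()
    Rt=W@R0
    g=G+[-.02*t,-.035*t,.09]
    P=g-.006*Rt[:,0];qn,e=ik(P,Rt,q);
    w=R.from_matrix(R0.T@Rt).as_rotvec(degrees=True)/6;dd=R0.T@(P-s['position'])/.025
    print(i,dd.round(2).tolist(),w.round(2).tolist(),"dq",np.abs(qn-q).max().round(0),qn.round(0),"x",Rt[:,0].round(2),"e",round(e,4));q=qn
```

```text
3.05 [ 0.4689 -0.2813  0.0385] [-1.76375257  2.75273141  6.04206288] 0.05546582553148396
0 [-3.12, -0.0, -1.8] [0.0, 0.0, 0.0] dq 24.0 [-38.  24. 103. -25.  28. 133.] x [ 0.24 -0.44 -0.87] e 0.0
1 [-3.07, 0.11, -1.91] [1.24, -1.66, 0.58] dq 15.0 [-39.  25.  96. -15.  42. 130.] x [ 0.12 -0.32 -0.94] e 0.0
2 [-3.02, 0.24, -2.02] [2.58, -3.31, 0.94] dq 13.0 [-42.  27.  90.  -7.  55. 130.] x [ 0.04 -0.17 -0.98] e 0.0
3 [-2.97, 0.37, -2.12] [4.0, -4.92, 1.07] dq 11.0 [-45.  29.  85.  -0.  66. 132.] x [ 0. -0. -1.] e 0.0
4 [-2.91, 0.52, -2.22] [5.48, -6.48, 0.97] dq 8.0 [-48.  31.  82.   7.  74. 134.] x [ 0.01  0.17 -0.98] e 0.0
5 [-2.85, 0.68, -2.3] [7.0, -7.97, 0.62] dq 8.0 [-52.  33.  81.  16.  80. 136.] x [ 0.07  0.33 -0.94] e 0.0
6 [-2.78, 0.84, -2.38] [8.55, -9.36, 0.01] dq 9.0 [-56.  34.  81.  24.  84. 138.] x [ 0.18  0.47 -0.87] e 0.0
7 [-2.72, 1.0, -2.44] [10.08, -10.63, -0.88] dq 9.0 [-61.  36.  83.  33.  86. 138.] x [ 0.31  0.56 -0.77] e 0.0
8 [-2.66, 1.16, -2.48] [11.58, -11.76, -2.03] dq 10.0 [-65.  37.  87.  43.  86. 138.] x [ 0.46  0.61 -0.64] e 0.0
9 [-2.6, 1.32, -2.52] [13.0, -12.71, -3.47] dq 10.0 [-68.  39.  91.  53.  86. 135.] x [ 0.62  0.61 -0.5 ] e 0.0
10 [-2.54, 1.47, -2.54] [14.3, -13.45, -5.2] dq 10.0 [-72.  41.  97.  63.  87. 130.] x [ 0.76  0.56 -0.34] e 0.0
11 [-2.49, 1.6, -2.56] [15.45, -13.96, -7.19] dq 11.0 [-74.  44. 103.  74.  88. 122.] x [ 0.87  0.47 -0.17] e 0.0
```

Call:
arm_command([
  [[-1, 0, -0.6, 0, 0, 0], [-2, 0, -1.2, 0, 0, 0], [-3.12, 0, -1.8, 0, 0, 0], [-3.1, 0.05, -1.85, 0.6, -0.8, 0.3], [-3.07, 0.11, -1.91, 1.24, -1.66, 0.58], [-3.05, 0.17, -1.96, 1.9, -2.5, 0.76], [-3.02, 0.24, -2.02, 2.58, -3.31, 0.94], [-3, 0.3, -2.07, 3.3, -4.1, 1.0], [-2.97, 0.37, -2.12, 4, -4.92, 1.07], [-2.97, 0.37, -2.12, 4, -4.92, 1.07]],
], newtons=80)

```text
time_s: 4.05
position: [0.4643, -0.2944, 0.1274]
tool_rot: [[-0.002, -0.998, -0.062], [0.002, -0.062, 0.998], [-1.0, 0.002, 0.003]]
ft_force: [0.1, -1.1, -9.0]
grip_width: 0.055
```

Run:
```python
from h import *
s=log();print(s['time_s'],s['position'].round(4),s['ft_force'],s['grip_width'],s['q'].round(1))
d=get_image("top");cv2.imwrite("pics/t3.png",cv2.resize(d["img"][180:290,280:400,::-1],None,fx=5,fy=5,interpolation=cv2.INTER_CUBIC))
x0=-np.cos(np.radians(30))*Z-np.sin(np.radians(30))*hz;Rg=RG
R0=np.array(s['tool_rot'])
for i in range(3,11):
    t=i/11;W=R.from_euler('z',-90*t,degrees=True).as_matrix()@R.from_rotvec(-110*t*Rg[:,1],degrees=True).as_matrix()
    Rt=W@Rg;g=np.array([.4703,-.2839,.1233])+[-.02*t,-.035*t,0];P=g-.006*Rt[:,0]
    print(i,(R0.T@(P-s['position'])/.025).round(2).tolist(),(R.from_matrix(R0.T@Rt).as_rotvec(degrees=True)/6).round(2).tolist())
```

```text
4.05 [ 0.4643 -0.2944  0.1274] [ 0.06403255 -1.07640322 -9.03207429] 0.054963889687974485 [-44.7  29.1  85.4   0.   65.6 131.7]
3 [-0.08, -0.02, 0.04] [-0.02, 0.02, -0.02]
4 [-0.07, 0.06, -0.13] [1.34, -1.64, -0.13]
5 [-0.06, 0.16, -0.29] [2.68, -3.29, -0.49]
6 [-0.04, 0.27, -0.44] [3.97, -4.9, -1.09]
7 [-0.02, 0.38, -0.58] [5.2, -6.46, -1.92]
8 [0.01, 0.5, -0.71] [6.34, -7.95, -2.99]
9 [0.04, 0.62, -0.83] [7.37, -9.35, -4.29]
10 [0.08, 0.73, -0.94] [8.26, -10.62, -5.82]
```

View pics/t3.png

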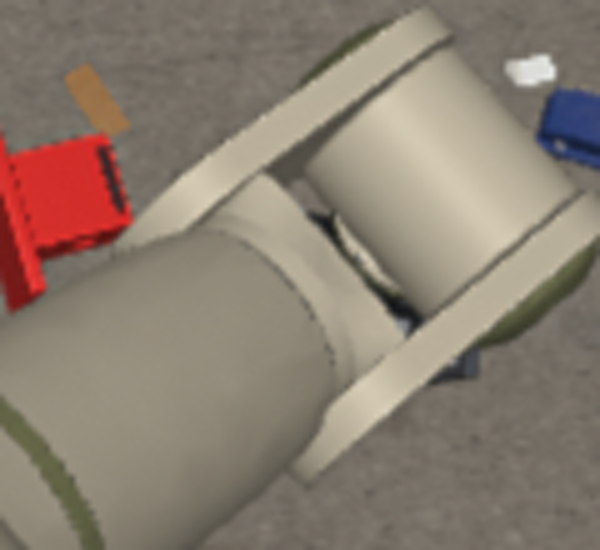

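Call:
arm_command([
  [[-0.07, 0.03, -0.05, 0.67, -0.82, -0.07], [-0.07, 0.06, -0.13, 1.34, -1.64, -0.13], [-0.06, 0.11, -0.2, 2, -2.46, -0.3], [-0.06, 0.16, -0.29, 2.68, -3.29, -0.49], [-0.05, 0.2, -0.36, 3.3, -4.1, -0.79], [-0.04, 0.27, -0.44, 3.97, -4.9, -1.09], [-0.03, 0.32, -0.5, 4.6, -5.7, -1.5], [-0.02, 0.38, -0.58, 5.2, -6.46, -1.92], [0, 0.44, -0.65, 5.8, -7.2, -2.45], [0.01, 0.5, -0.71, 6.34, -7.95, -2.99]],
])

```text
time_s: 5.1
position: [0.4532, -0.3115, 0.1275]
tool_rot: [[0.464, -0.796, 0.388], [0.608, 0.605, 0.515], [-0.644, -0.003, 0.765]]
ft_force: [0.2, 0.2, -5.8]
grip_width: 0.0554
```

Run:
```python
from h import *
s=log();print(s['time_s'],s['position'].round(4),s['ft_force'],s['grip_width'],s['q'].round(1))
Rg=RG;R0=np.array(s['tool_rot'])
for i in range(8,11):
    t=i/11;W=R.from_euler('z',-90*t,degrees=True).as_matrix()@R.from_rotvec(-110*t*Rg[:,1],degrees=True).as_matrix()
    Rt=W@Rg;g=np.array([.4703,-.2839,.1233])+[-.02*t,-.035*t,0];P=g-.006*Rt[:,0]
    print(i,(R0.T@(P-s['position'])/.025).round(2).tolist(),(R.from_matrix(R0.T@Rt).as_rotvec(degrees=True)/6).round(2).tolist())
```

```text
5.1 [ 0.4532 -0.3115  0.1275] [ 0.17518084  0.23671226 -5.83618448] 0.05542641157140127 [-64.6  37.1  86.9  43.   86.  137.4]
8 [-0.03, -0.03, -0.05] [0.03, -0.02, 0.01]
9 [-0.14, -0.02, -0.18] [0.81, -1.68, -1.11]
10 [-0.23, -0.0, -0.31] [1.4, -3.33, -2.36]
```

Call:
arm_command([
  [[-0.08, 0, -0.1, 0.4, -0.8, -0.5], [-0.14, -0.02, -0.18, 0.81, -1.68, -1.11], [-0.2, 0, -0.25, 1.1, -2.5, -1.7], [-0.23, 0, -0.31, 1.4, -3.33, -2.36], [-0.23, 0, -0.31, 1.4, -3.33, -2.36], [-0.23, 0, -0.31, 1.4, -3.33, -2.36]],
])

```text
time_s: 5.7
position: [0.4478, -0.319, 0.1255]
tool_rot: [[0.753, -0.597, 0.277], [0.56, 0.802, 0.206], [-0.345, 0.0, 0.939]]
ft_force: [0.0, -0.1, -7.4]
grip_width: 0.0553
```

Run:
```python
from h import *
s=log();print(s['time_s'],s['position'].round(4),s['ft_force'],s['grip_width'],s['tool_rot'].round(3).tolist())
d=get_image("scene");p=proj(d,s['position']);print(p)
u,v=p.astype(int);a=cv2.resize(d["img"][max(v-55,0):v+55,u-70:u+70,::-1],(560,440),interpolation=cv2.INTER_CUBIC)
d=get_image("top");p=proj(d,s['position']);print(p)
u,v=p.astype(int);b=cv2.resize(d["img"][max(v-55,0):v+55,u-30:u+30,::-1],(240,440),interpolation=cv2.INTER_CUBIC)
cv2.imwrite("pics/s4.png",np.hstack([a,b]))
```

```text
5.7 [ 0.4478 -0.319   0.1255] [ 0.00932533 -0.12646722 -7.39896028] 0.05526359922663861 [[0.753, -0.597, 0.277], [0.56, 0.802, 0.206], [-0.345, 0.0, 0.939]]
[378.40973431 171.35919312]
[365.18239261 241.05157102]
```

View pics/s4.png

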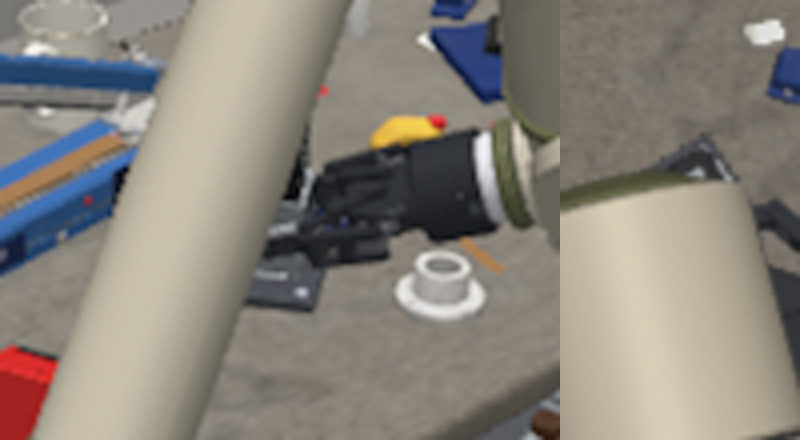

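Call:
arm_command([
  [[0.3, 0, -0.8, 0, 0, 0], [0.6, 0, -1.6, 0, 0, 0], [0.85, 0, -2.3, 0, 0, 0], [1, 0, -2.7, 0, 0, 0], [1.04, 0, -2.85, 0, 0, 0], [1.07, 0, -2.92, 0, 0, 0], [1.07, 0, -2.92, 0, 0, 0]],
])

```text
time_s: 6.5
position: [0.4482, -0.3194, 0.0488]
tool_rot: [[0.756, -0.595, 0.274], [0.559, 0.804, 0.204], [-0.341, -0.001, 0.94]]
ft_force: [-1.3, -1.0, -7.2]
grip_width: 0.055
```

Run:
```python
from h import *
s=log();print(s['time_s'],s['position'].round(4),s['ft_force'],s['wrist_torque'])
```

```text
6.5 [ 0.4482 -0.3194  0.0488] [-1.32616124 -1.04714158 -7.16800159] [-0.87528623  1.18769336  0.01720547]
```

Call:
arm_command([
  [[0.02, 0, -0.06, 0, 0, 0], [0.04, 0, -0.12, 0, 0, 0], [0.06, 0, -0.15, 0, 0, 0], [0.06, 0, -0.15, 0, 0, 0]],
])

```text
time_s: 6.9
position: [0.4481, -0.3192, 0.0443]
tool_rot: [[0.756, -0.595, 0.274], [0.559, 0.804, 0.202], [-0.341, 0.0, 0.94]]
ft_force: [0.0, 0.1, -7.3]
grip_width: 0.0549
```

Call:
arm_command([
  [[0.02, 0, -0.06, 0, 0, 0], [0.04, 0, -0.1, 0, 0, 0], [0.04, 0, -0.1, 0, 0, 0]],
])

```text
time_s: 7.2
position: [0.4481, -0.3193, 0.0429]
tool_rot: [[0.757, -0.595, 0.272], [0.56, 0.804, 0.201], [-0.338, 0.0, 0.941]]
ft_force: [-4.2, -1.8, 5.3]
grip_width: 0.0551
```

Contact is made, with the load now on the bench. I release.

Call:
arm_command([
  [[0, 0, 0, 0, 0, 0], [0, 0, 0, 0, 0, 0], [0, 0, 0, 0, 0, 0], [0, 0, 0, 0, 0, 0], [0, 0, 0, 0, 0, 0], [0, 0, 0, 0, 0, 0], [0, 0, 0, 0, 0, 0]],
], jaw=0)

```text
time_s: 7.9
position: [0.4482, -0.3191, 0.0417]
tool_rot: [[0.756, -0.595, 0.274], [0.559, 0.804, 0.202], [-0.341, 0.0, 0.94]]
ft_force: [1.3, -0.1, -0.0]
grip_width: 0.0854
```

Run:
```python
from h import *
s=log();print(s['time_s'],s['position'].round(4),s['ft_force'],s['grip_width'],s['q'].round(1))
# retreat check and pre-grasp from above
x=np.array(s['tool_rot'])[:,0];q=s['q']
for k in(.06,.12):
    q,e=ik(s['position']-k*x,np.array(s['tool_rot']),q);print(k,q.round(1),e)
```

```text
7.9 [ 0.4482 -0.3191  0.0417] [ 1.30413214 -0.11723843 -0.02513711] 0.08536069871851047 [-71.7  50.3  97.7  64.3  82.3 120.6]
0.06 [-77.5  48.4  96.3  59.3  86.8 122. ] 2.38236403247726e-13
0.12 [-83.   46.8  93.8  55.   91.8 123.6] 7.011174283119761e-14
```

Call:
arm_command([
  [[-1, 0, 0, 0, 0, 0], [-2.5, 0, 0, 0, 0, 0], [-4, 0, 0, 0, 0, 0], [-5, 0, 1, 0, 0, 0], [-6, 0, 2.5, 0, 0, 0], [-6.5, 0, 4, 0, 0, 0], [-6.5, 0, 4, 0, 0, 0]],
])

```text
time_s: 8.6
position: [0.3528, -0.3906, 0.1948]
tool_rot: [[0.757, -0.595, 0.272], [0.556, 0.804, 0.21], [-0.344, -0.007, 0.939]]
ft_force: [0.4, 0.7, -1.1]
grip_width: 0.0858
```

Run:
```python
from h import *
s=log();print(s['time_s'],s['position'].round(4),s['ft_force'],s['q'].round(1))
d=get_image("top");p=proj(d,[.45,-.32,.08]);print(p);u,v=p.astype(int)
b=cv2.resize(d["img"][v-45:v+45,u-45:u+45,::-1],(560,560),interpolation=cv2.INTER_CUBIC)
d=get_image("scene");p=proj(d,[.45,-.32,.05]);print(p);u,v=p.astype(int)
a=cv2.resize(d["img"][v-70:v+70,u-30:u+30,::-1],(240,560),interpolation=cv2.INTER_CUBIC)
cv2.imwrite("pics/t5.png",np.hstack([a,b]))
```

```text
8.6 [ 0.3528 -0.3906  0.1948] [ 0.37169858  0.66332828 -1.12120876] [-83.6  35.9  90.4  55.8 100.  134.8]
[363.53241903 242.66623604]
[377.00020967 192.87125291]
```

View pics/t5.png

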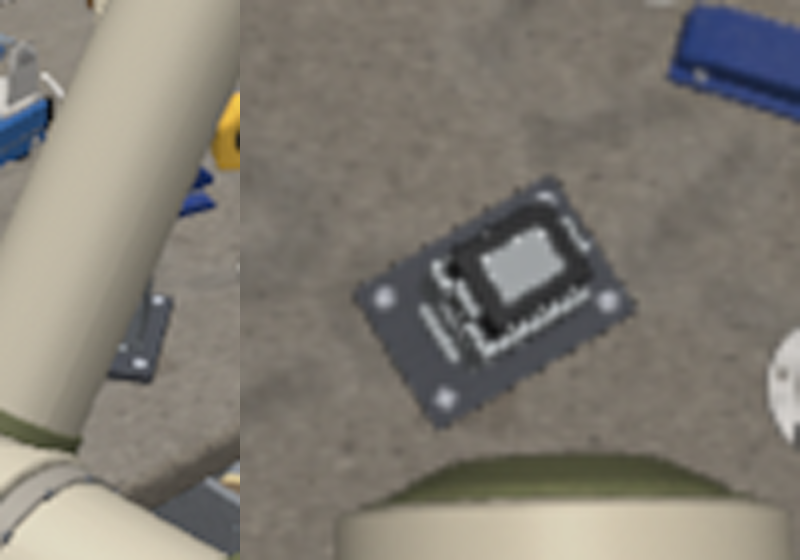

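The stand is upright. Foot corners are at (355,297), (552,180), (635,303) and (440,428), and the cassette label centre is at (522,265).

Run:
```python
from h import *
d=get_image("top")
f=lambda u,v,z:onz(d,318+(u-240+.5)*90/560-.5,197+(v+.5)*90/560-.5,z)
C=np.array([f(*c,.01) for c in[(355,297),(552,180),(635,303),(440,428)]]);print(C.round(4),C.mean(0).round(4))
e=(C[1]-C[0]+C[2]-C[3])/2;g=(C[3]-C[0]+C[2]-C[1])/2;print("long",np.linalg.norm(e),np.degrees(np.arctan2(e[1],e[0])),"short",np.linalg.norm(g),np.degrees(np.arctan2(g[1],g[0])))
print("label",f(522,265,.114))
s=sensors.observe();y=np.array(s['tool_rot'])[:,1];print("tool y az",np.degrees(np.arctan2(y[1],y[0])))
```

```text
[[ 0.4481 -0.2491  0.01  ]
 [ 0.512  -0.3362  0.01  ]
 [ 0.4581 -0.3785  0.01  ]
 [ 0.3918 -0.2931  0.01  ]] [ 0.4525 -0.3142  0.01  ]
long 0.10804991644582784 -52.95279678942138 short 0.0699232598131189 -141.94895791106165
label [ 0.45395938 -0.31396542  0.114     ]
tool y az 126.51161736881765
```

```bash
cat >> h.py <<'E'
AX=np.array([.453,-.3145,0]);yk=np.array([np.cos(np.radians(126.8)),np.sin(np.radians(126.8)),0]);RP=tool(-Z,yk)
E
python3 - <<'E'
from h import *
s=sensors.observe();q=s['q']
for z in(.2,.101,.25):
    q,e=ik(AX+[0,0,z],RP,q);print(z,q.round(1),e)
delta(AX+[0,0,.2],RP)
R0=np.array(s['tool_rot'])
P=s['position']+[0,0,.03];print((R0.T@(P-s['position'])/.025).round(2))
E
```

```text
0.2 [-51.9  23.   83.1  10.6  72.1 165.3] 0.2251724487557283
0.101 [-51.9  29.9  90.8  12.4  57.5 165.3] 0.17911215010492443
0.25 [-51.6  20.6  78.1   9.5  79.6 165.3] 0.25641240057994363
t 8.75 row [4.58, 0.02, 2.06] [-0.05, 11.68, 0.02] mm 125.51992234796843 deg 70.09308513216924
[-0.41  0.    1.13]
```

```bash
cat >> h.py <<'E'
RP=tool(-Z,-yk)
E
python3 - <<'E'
from h import *
s=sensors.observe();q=s['q'];R0=np.array(s['tool_rot']);p0=s['position'];P1=AX+[0,0,.2]
for i in range(9):
    t=i/8;Rt=R0@R.from_rotvec([0,70.1*t,0],degrees=True).as_matrix()@R.from_rotvec([-180*t,0,0],degrees=True).as_matrix()
    P=p0+(P1-p0)*max(0,t*2-1)+[0,0,.03*(1-t)]
    qn,e=ik(P,Rt,q);k=i if i<=4 else i
    if i==4: print("--");Ra,pa=Rt,P
    b=(R0,p0) if i<=4 else (Ra,pa)
    print(i,(b[0].T@(P-b[1])/.025).round(2).tolist(),(R.from_matrix(b[0].T@Rt).as_rotvec(degrees=True)/6).round(2).tolist(),np.abs(qn-q).max().round(0),qn.round(0),round(e,4));q=qn
E
```

```text
0 [-0.41, 0.0, 1.13] [0.0, 0.0, 0.0] 3.0 [-84.  34.  89.  56. 102. 138.] 0.0
1 [-0.36, 0.0, 0.99] [-3.74, 1.44, 0.29] 20.0 [-82.  31.  88.  51.  98. 118.] 0.0
2 [-0.31, 0.0, 0.85] [-7.44, 2.77, 1.15] 20.0 [-80.  29.  88.  45.  93.  98.] 0.0
3 [-0.26, 0.0, 0.71] [-11.04, 3.86, 2.58] 19.0 [-78.  27.  87.  39.  89.  79.] 0.0
--
4 [-0.2, 0.0, 0.56] [-14.49, 4.58, 4.58] 19.0 [-75.  25.  86.  32.  85.  61.] 0.0
5 [0.76, -0.99, 0.01] [-3.74, -0.29, 1.44] 15.0 [-69.  23.  86.  26.  80.  46.] 0.0
6 [1.53, -1.99, 0.01] [-7.44, -1.15, 2.77] 14.0 [-62.  23.  84.  18.  76.  32.] 0.0
7 [2.29, -2.98, 0.02] [-11.04, -2.58, 3.86] 13.0 [-54.  23.  82.   9.  75.  19.] 0.0
8 [3.05, -3.97, 0.02] [-14.49, -4.58, 4.58] 13.0 [-47.  25.  79.  -0.  76.   6.] 0.0
```

Call:
arm_command([
  [[-0.4, 0, 1.1, -1.3, 0.5, 0.1], [-0.36, 0, 1, -2.6, 1, 0.2], [-0.36, 0, 0.99, -3.74, 1.44, 0.29], [-0.33, 0, 0.9, -5.1, 1.9, 0.6], [-0.31, 0, 0.85, -6.4, 2.4, 0.9], [-0.31, 0, 0.85, -7.44, 2.77, 1.15], [-0.28, 0, 0.8, -8.7, 3.2, 1.6], [-0.26, 0, 0.75, -10, 3.6, 2.1], [-0.26, 0, 0.71, -11.04, 3.86, 2.58], [-0.26, 0, 0.71, -12, 4.1, 3.1]],
])

```text
time_s: 9.75
position: [0.3527, -0.3895, 0.2083]
tool_rot: [[0.527, -0.747, -0.406], [0.396, -0.206, 0.895], [-0.752, -0.632, 0.187]]
ft_force: [1.0, 0.2, 0.1]
grip_width: 0.0854
```

Run:
```python
from h import *
s=log();q=s['q'];R0=np.array(s['tool_rot']);p0=s['position'];P1=AX+[0,0,.2];print(s['time_s'],p0)
w=R.from_matrix(R0.T@RP).as_rotvec()
for t in(.25,.5,.75,1):
    Rt=R0@R.from_rotvec(w*t).as_matrix();P=p0+(P1-p0)*t;qn,e=ik(P,Rt,q)
    print((R0.T@(P-p0)/.025).round(2).tolist(),(np.degrees(w)*t/6).round(2).tolist(),np.abs(qn-q).max().round(0),qn.round(0),round(e,4));q=qn
```

```text
9.75 [ 0.35267162 -0.38946368  0.20829118]
[0.89, -0.85, 0.25] [-4.21, -1.18, 1.59] 17.0 [-70.  27.  81.  28.  90.  57.] 0.0
[1.78, -1.7, 0.5] [-8.43, -2.37, 3.18] 17.0 [-62.  27.  78.  18.  89.  40.] 0.0
[2.66, -2.55, 0.74] [-12.64, -3.55, 4.77] 17.0 [-54.  26.  78.   9.  84.  23.] 0.0
[3.55, -3.41, 0.99] [-16.85, -4.73, 6.36] 17.0 [-47.  25.  80.  -0.  76.   6.] 0.0
```

Call:
arm_command([
  [[0.3, -0.3, 0.1, -1.3, -0.37, 0.5], [0.6, -0.6, 0.17, -2.6, -0.73, 1], [0.85, -0.8, 0.25, -3.9, -1.1, 1.47], [1.1, -1.1, 0.3, -5.2, -1.46, 1.96], [1.4, -1.3, 0.4, -6.5, -1.8, 2.45], [1.65, -1.55, 0.45, -7.8, -2.2, 2.94], [1.9, -1.85, 0.55, -9.1, -2.55, 3.43], [2.2, -2.1, 0.6, -10.4, -2.9, 3.9], [2.45, -2.4, 0.7, -11.7, -3.3, 4.4], [2.7, -2.6, 0.75, -13, -3.65, 4.9]],
])

```text
time_s: 10.75
position: [0.4299, -0.3327, 0.2021]
tool_rot: [[0.036, 0.237, -0.971], [0.186, -0.956, -0.226], [-0.982, -0.173, -0.079]]
ft_force: [-0.5, 0.1, -0.2]
grip_width: 0.085
```

Run:
```python
from h import *
log();delta(AX+[0,0,.2],RP)
```

```text
t 10.75 row [0.25, -0.46, -1.06] [-3.87, -1.08, 1.48] mm 29.471185178538672 deg 25.685753414849028
```

Call:
arm_command([
  [[0.1, -0.15, -0.35, -1.3, -0.36, 0.5], [0.2, -0.3, -0.7, -2.6, -0.72, 1], [0.25, -0.46, -1.06, -3.87, -1.08, 1.48], [0.25, -0.46, -1.06, -3.87, -1.08, 1.48], [0.25, -0.46, -1.06, -3.87, -1.08, 1.48], [0.25, -0.46, -1.06, -3.87, -1.08, 1.48]],
])

```text
time_s: 11.35
position: [0.4524, -0.3157, 0.2011]
tool_rot: [[0.001, 0.591, -0.806], [0.002, -0.806, -0.591], [-1.0, -0.001, -0.002]]
ft_force: [0.6, 0.5, 0.6]
grip_width: 0.0854
```

Run:
```python
from h import *
s=log();print(s['position'],s['tool_rot'].round(3).tolist());delta(AX+[0,0,.101],RP)
```

```text
[ 0.45242566 -0.31569843  0.20105145] [[0.001, 0.591, -0.806], [0.002, -0.806, -0.591], [-1.0, -0.001, -0.002]]
t 11.35 row [4.0, -0.02, -0.04] [-0.09, -0.02, 0.01] mm 100.06027952119369 deg 0.560160119190476
```

Call:
arm_command([
  [[1, -0.02, -0.04, -0.1, 0, 0], [2, -0.02, -0.04, -0.1, 0, 0], [3, -0.02, -0.04, -0.1, 0, 0], [3.6, -0.02, -0.04, -0.1, 0, 0], [4, -0.02, -0.04, -0.1, 0, 0], [4, -0.02, -0.04, -0.1, 0, 0], [4, -0.02, -0.04, -0.1, 0, 0]],
])

```text
time_s: 12.05
position: [0.4536, -0.3148, 0.1023]
tool_rot: [[0.003, 0.601, -0.799], [-0.0, -0.799, -0.601], [-1.0, 0.002, -0.002]]
ft_force: [0.3, 0.1, -0.5]
grip_width: 0.0853
```

Run:
```python
from h import *
s=log();print(s['time_s'],s['ft_force']);delta(AX+[0,0,.101],RP)
```

```text
12.05 [ 0.3007814   0.07766245 -0.53299894]
t 12.05 row [0.05, -0.02, 0.01] [0.03, -0.02, -0.02] mm 1.4257838078462042 deg 0.22777814990789713
```

Call:
arm_command([
  [[0.05, 0, 0, 0, 0, 0], [0.05, 0, 0, 0, 0, 0], [0.05, 0, 0, 0, 0, 0], [0.05, 0, 0, 0, 0, 0], [0.05, 0, 0, 0, 0, 0], [0.05, 0, 0, 0, 0, 0], [0.05, 0, 0, 0, 0, 0], [0.05, 0, 0, 0, 0, 0], [0.05, 0, 0, 0, 0, 0], [0.05, 0, 0, 0, 0, 0]],
], jaw=1, newtons=50)

```text
time_s: 13.05
position: [0.4543, -0.3151, 0.1019]
tool_rot: [[0.005, 0.602, -0.798], [-0.003, -0.798, -0.602], [-1.0, 0.005, -0.002]]
ft_force: [0.6, -1.7, 5.4]
grip_width: 0.0498
```

Opening is 49.8 mm, so both catches are flush. I draw up slowly and watch the load.

Call:
arm_command([
  [[-0.1, 0, 0, 0, 0, 0], [-0.2, 0, 0, 0, 0, 0], [-0.4, 0, 0, 0, 0, 0], [-0.6, 0, 0, 0, 0, 0], [-0.8, 0, 0, 0, 0, 0], [-0.8, 0, 0, 0, 0, 0], [-0.8, 0, 0, 0, 0, 0]],
])

```text
time_s: 13.75
position: [0.4534, -0.3141, 0.1206]
tool_rot: [[0.002, 0.602, -0.798], [0.0, -0.798, -0.602], [-1.0, 0.001, -0.002]]
ft_force: [1.2, 0.7, -2.2]
grip_width: 0.0495
```

The load is about 2 N, so only the cassette is coming up. I keep lifting.

Call:
arm_command([
  [[-0.4, 0, 0, 0, 0, 0], [-0.8, 0, 0, 0, 0, 0], [-1.3, 0, 0, 0, 0, 0], [-1.8, 0, 0, 0, 0, 0], [-2.4, 0, 0, 0, 0, 0], [-3.1, 0, 0, 0, 0, 0], [-3.8, 0, 0, 0, 0, 0], [-4.5, 0, 0, 0, 0, 0], [-5, 0, 0, 0, 0, 0], [-5, 0, 0, 0, 0, 0]],
])

```text
time_s: 14.75
position: [0.4535, -0.3145, 0.2479]
tool_rot: [[0.005, 0.602, -0.798], [-0.003, -0.798, -0.602], [-1.0, 0.005, -0.002]]
ft_force: [0.6, 1.0, -2.6]
grip_width: 0.0494
```

Run:
```python
from h import *
s=log();print(s['time_s'],s['position'],s['ft_force'],s['grip_width'])
d=get_image("scene");p=proj(d,[.453,-.314,.13]);print(p);u,v=p.astype(int)
a=cv2.resize(d["img"][v-50:v+70,u-60:u+40,::-1],(400,480),interpolation=cv2.INTER_CUBIC)
d=get_image("top");p=proj(d,[.45,-.32,.08]);u,v=p.astype(int)
b=cv2.resize(d["img"][v-60:v+60,u-50:u+50,::-1],(400,480),interpolation=cv2.INTER_CUBIC)
cv2.imwrite("pics/t6.png",np.hstack([a,b]))
```

```text
14.75 [ 0.45351485 -0.31446459  0.24792906] [ 0.57607386  0.95646346 -2.55700978] 0.0493560403016414
[375.96142359 169.89243876]
```

View pics/t6.png

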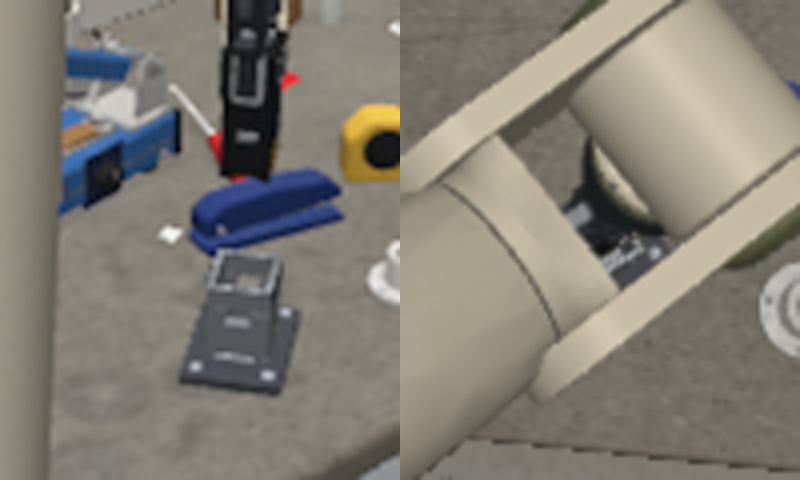

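The picture shows the empty stand upright at about (240,320) and the cassette hanging in the fingers at about (250,120), 146 mm higher than it sat. I'll let it settle and then hand in.

Call:
arm_command([
  [[0, 0, 0, 0, 0, 0], [0, 0, 0, 0, 0, 0], [0, 0, 0, 0, 0, 0], [0, 0, 0, 0, 0, 0], [0, 0, 0, 0, 0, 0]],
])

```text
time_s: 15.35
position: [0.4532, -0.3142, 0.2454]
tool_rot: [[0.002, 0.602, -0.798], [0.0, -0.798, -0.602], [-1.0, 0.001, -0.002]]
ft_force: [-0.2, 0.3, -1.3]
grip_width: 0.0495
```

```bash
python3 -c "
from rig import workorder,sensors
s=sensors.observe();print(s['time_s'],s['position'],s['grip_width'],s['ft_force']);print(workorder.close_job())"
```

```text
15.35 [ 0.4531875  -0.31422487  0.24541026] 0.04951374364909557 [-0.15194079  0.33097712 -1.32389535]
the job is handed in; nothing more can be done
None
```

I gripped the toppled grey stand by its socket, lifted it, tipped it up and set it down on its foot. I then pinched both catches, drew the cassette out and handed the job in at 15.4 s, with the cassette held in the air.

- **Cassette:** the last reading showed 49.5 mm between the fingers, so both catches were pressed flush. The load was about 1.3 N, which is the cassette alone. It was about 14 cm higher than it sat.
- **Stand:** the last picture shows it empty and upright on the bench. I turned it about 80° while it was in the air, to keep the wrist clear of the stapler and hub.
- **Other things:** the stapler and hub are in the last picture and look undisturbed. I never touched the red look-alike. I did not look at the note block or glue stick again at the end, but the arm did not work near them.

No check failed or disagreed.

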